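# Sweep the lock nuts into the yellow pan

### The job

Clear the splicing bench: with closed fingers, sweep the three loose blue lock nuts along the bench into the yellow three-sided pan, so that each lies flat and wholly inside the mouth of the pan. Do not pinch or lift any nut, and leave everything else on the bench where it is.

Things in the scene. Friction and masses are not known exactly. Their poses are not given: they have to be found in the camera images.
- nut_a: one of three identical blue plastic hexagonal lock nuts, 34 mm across flats (39 mm across corners), 14 mm tall, 24 mm hole, about 30 g, lying flat and free to slide on the bench; origin at the centre of its underside
- nut_b: one of three identical blue plastic hexagonal lock nuts, 34 mm across flats (39 mm across corners), 14 mm tall, 24 mm hole, about 30 g, lying flat and free to slide on the bench; origin at the centre of its underside
- nut_c: one of three identical blue plastic hexagonal lock nuts, 34 mm across flats (39 mm across corners), 14 mm tall, 24 mm hole, about 30 g, lying flat and free to slide on the bench; origin at the centre of its underside
- yellow_pan: Yellow pan, for the nuts: three walls screwed to the bench, 110 mm deep (its x), 158 mm wide (its y), 4 mm thick, 28 mm high; open mouth at its -x end, roughly towards the robot; no lip, floor level with the bench. Origin on the bench at the footprint centre: mouth line at x = -55 mm, back wall inside at x = +51, side walls inside at y = +-75; screw ears behind to x = +73
- white_pan: White pan, a bystander: three walls screwed to the bench, 110 mm deep (its x), 158 mm wide (its y), 4 mm thick, 28 mm high; open mouth at its -x end, roughly towards the robot; no lip, floor level with the bench. Origin on the bench at the footprint centre: mouth line at x = -55 mm, back wall inside at x = +51, side walls inside at y = +-75; screw ears behind to x = +73
- port_plug: black round plug, 32 mm across, 22 mm tall, lying loose in the white pan, to be left alone; origin at the centre of its underside
- gel_jar: small orange jar with a white lid, 38 mm across, 62 mm tall, standing between the two pans, to be left alone; origin at the centre of its underside
- screwdriver: screwdriver with orange handle, about 200 mm long, lying on the bench at the robot's right, to be left alone; origin under the middle of its length, x axis from the handle to the tip
- sleeve_comb: yellow sleeve comb, 28 x 70 mm (x, y), 18 mm tall, on the bench nearer the robot than the nuts, to be left alone; origin at the centre of its underside
- clamp_ring: bare steel hexagonal ring of the same size as the blue nuts, nearer the robot than the nuts, to be left alone; origin at the centre of its underside
- cup: white cup, 72 mm across the rim, 65 mm tall, on the bench at the robot's left, to be left alone; origin at the centre of its underside

How it is judged:
By the outcome, as a careful person would: the job done as asked, in the order asked, and still so for the second after the job is handed in, with the robot touching nothing.
It also fails if it takes over 72 s, if anything falls off the work surface, if the arm or the gripper's body presses on something with over 40 N, if the wrist force passes 120 N, or if a joint passes its speed limit or range.

### The arm

A 6-joint arm with a two-finger parallel gripper is mounted at the origin on the work surface. World frame = base frame: x ahead of the robot, y to its left, z up, the work surface at z = 0. Lengths are in mm, angles in rad, forces in N, time in s.
With the tool pointing down it reaches from about 300 to 825 mm from the base axis. Payload 5.4 kg.
Tool frame: the origin (TCP) lies at the very end of the fingers, on their centre line; the grasp point (between the pads) lies 19 mm behind it; z points along the fingers, y is the line along which they close (so a half turn about z gives the same grasp; the last joint's range is limited). The gripper opens to 92 mm and grips with 3 to 60 N. Pads are 20 mm wide; open, the fingers measure 128 mm over their backs; the gripper's body (75 mm by 189 mm) begins 69 mm behind the grasp point.
Start: joints at [1.122, 0.158, 1.597, -0, 1.386, -0.21], TCP at [136.02, 558.663, 214.601] pointing down, gripper open.
Joint ranges: [-2.91, 2.91], [-0.94, 2.29], [0.18, 2.7], [-1.29, 4.43], [0.17, 2.64], [-3, 3]. Speed limits (rad/s): [2.57, 2.57, 3.14, 3.14, 3.14, 3.14].

### API

Orientations are given as [roll, pitch, yaw] about the fixed x, y, z axes, in that order (R = Rz(yaw) Ry(pitch) Rx(roll)).
In Python, from workcell import manip, optics gives the robot as it stands.
- The arm moves only by the tool arm_command, never from a script. Its argument "targets" is a list of rows, each a list of 5 numbers: the opening, from 0 (shut) to 1 (fully open), then the shift along the tool's x, y, z in mm, then the turn about the tool's z in degrees. In form: [[hand, x, y, z, turn], ...]. A call has 1 to 12 rows; each row shifts and turns the commanded pose from where the row before left it, along the tool's axes as they then stand; what a row does not reach is not made up. A row lasts 1/10 s, in which the tool goes at most 50 mm and 8.59 degrees, less where a joint would pass 70% of its speed; a pose out of reach is approached as far as the arm can. A call with a gripper value outside its range is refused whole. The fingers move at their own pace and stop on an object; the grip force is fixed at half the most. Time passes only in rows, so rows that do not move let the fingers close. It gives the time, the measured TCP pose, the force, the opening and the grip force at its end, in the units of the state.
- manip.state(): the state, without advancing time (a new reading comes with each control period).
- optics.snapshot(name): name is "scene" or "top"; returns a dict with "img" (400x640x3 uint8, red, green, blue), "fx", "fy", "cx", "cy" (pixels), "eye" and "orientation" of the camera in the world. Camera axes: x right, y up, looking along -z (the intrinsics and any distortion apply to the point x, -y, -z); pixel columns grow to the right and rows downward; lengths in mm; the calibration is good to about 2 mm. A picture is of the moment at which its call begins. There is no depth.
- manip.hand_in(): hands the job in; it is judged then, once.
The state is a dict: "clock": time; "joints": joint angles; "joint_velocities": joint speeds; "joint_torque": joint torques, N m; "ee_pos": TCP position; "ee_rot": TCP orientation; "force": force on the tool from outside, world axes, zero at the start; "wrist_torque": the same for the moment, N m; "finger_gap": opening from 0.0 (shut) to 1.0 (fully open); "finger_force": force on a finger pad.
Only numpy, scipy, OpenCV 4.12 (cv2) and the standard library are available. Lean on these libraries where they do the work, as an engineer would, in place of code of your own. Each camera call takes 0.05 s, during which the arm holds its last target. There are 200 camera calls.

## Working session

There is one attempt and no reset: what is moved stays moved. The work goes in short steps, Python scripts to look and compute and a tool call to move; the robot and the scene stay as the last step left them, time stands still between calls to the robot, and variables do not carry over. Pictures are saved under pics/ and viewed, at most 10 in all, crops included, and the job is handed in when it is done.

Besides the shell and the picture viewer there is one more tool, called after "Emit:" by a JSON object that holds its "op" and its "data", one argument or row to a line. arm_command: Moves the arm, as the interface text tells. Its arguments: {"type":"object","properties":{"targets":{"type":"array","items":{"type":"array","items":{"type":"number"}}}},"required":["targets"]}

```bash
mkdir -p pics
cat > h.py <<'E'
import numpy as np, cv2
from workcell import manip, optics
def snap(n,f=None):
    s=optics.snapshot(n)
    if f: cv2.imwrite('pics/'+f,cv2.cvtColor(s['img'],cv2.COLOR_RGB2BGR))
    return s
E
python3 - <<'E'
from h import *
for n in('scene','top'):
    s=snap(n,n+'1.png'); print({k:v for k,v in s.items() if k!='img'})
print(manip.state())
E
```

```text
{'fx': 428.74215815765047, 'fy': 428.74215815765047, 'cx': 315.93177195111633, 'cy': 196.58019788816188, 'eye': array([820.44195625, 512.76552919, 795.70564736]), 'orientation': array([ 0.64809274, -0.00323484,  2.68568903])}
{'fx': 404.5128775113512, 'fy': 404.5128775113512, 'cx': 320.3460739147044, 'cy': 198.10903924975472, 'eye': array([482.37066631,   7.15024447, 886.89900295]), 'orientation': array([ 0.08674991,  0.01539492, -1.60130383])}
{'clock': 0.1, 'joints': array([ 1.12190392e+00,  1.58958961e-01,  1.59806526e+00, -1.42648870e-05,
        1.38614592e+00, -2.10106770e-01]), 'joint_velocities': array([ 5.98755862e-05, -3.31458664e-03, -1.83387340e-03, -2.40457592e-04,
        1.35064473e-03,  1.44416053e-03]), 'joint_torque': array([ 8.33301215e-05, -3.86505246e+01, -3.22960496e+01,  7.01764505e-02,
        3.39818001e-02, -6.24015570e-05]), 'ee_pos': array([135.79408701, 558.18920512, 213.75311171]), 'ee_rot': array([-3.14004693e+00, -3.15297826e-04,  2.90280940e+00]), 'force': array([-0.65712021, -0.26739094, -0.47246714]), 'wrist_torque': array([ 0.01123785,  0.05331468, -0.02468934]), 'finger_force': 0.0, 'finger_gap': 0.9986022036952961}
```

View pics/scene1.png

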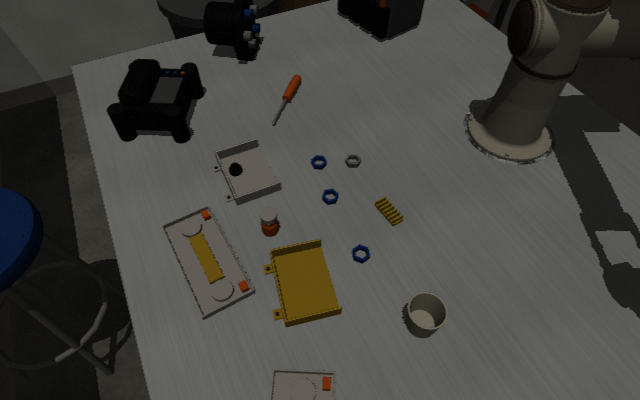

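View pics/top1.png

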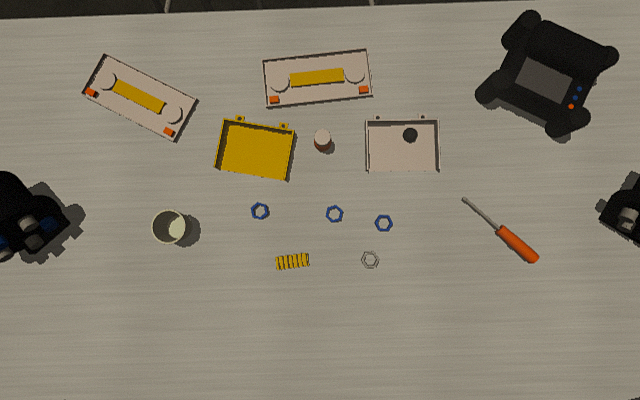

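The scene view shows nuts at (319,162), (330,197), (361,254), with the yellow pan at (304,283). The top view shows nuts at (260,211), (335,214), (384,223), the pan at (257,150) with its mouth toward larger rows, the jar at (322,140), the steel ring at (370,260), the comb at (292,261) and the cup at (170,227).

```bash
cat >> h.py <<'E'
from scipy.spatial.transform import Rotation as Ro
def rays(s,uv):
    uv=np.atleast_2d(np.float64(uv))
    d=np.c_[(uv[:,0]-s['cx'])/s['fx'],-(uv[:,1]-s['cy'])/s['fy'],-np.ones(len(uv))]
    return np.array(s['eye']),d@Ro.from_euler('xyz',s['orientation']).as_matrix().T
def plane(s,uv,z):
    e,d=rays(s,uv); return e+d*((z-e[2])/d[:,2])[:,None]
def tri(s1,a,s2,b):
    e1,d1=rays(s1,a); e2,d2=rays(s2,b); d1,d2=d1[0],d2[0]
    t=np.linalg.lstsq(np.c_[d1,-d2],e2-e1,rcond=None)[0]
    p,q=e1+t[0]*d1,e2+t[1]*d2
    return (p+q)/2,np.linalg.norm(p-q)
def hsv(s): return cv2.cvtColor(s['img'],cv2.COLOR_RGB2HSV)
def blobs(m,lo,hi):
    c,_=cv2.findContours(m,cv2.RETR_EXTERNAL,cv2.CHAIN_APPROX_NONE)
    return [k for k in c if lo<cv2.contourArea(k)<hi]
def ctr(k):
    h=cv2.convexHull(k); M=cv2.moments(h); return np.array([M['m10'],M['m01']])/M['m00']
def blue(s,win):
    m=cv2.inRange(hsv(s),(105,110,40),(130,255,255)); r=np.zeros_like(m)
    x0,y0,x1,y1=win; r[y0:y1,x0:x1]=m[y0:y1,x0:x1]
    return [ctr(k) for k in blobs(r,40,600)]
WT=(190,90,450,250); WS=(240,120,420,330)
def nuts(s,top=True): # nut centres, mid height 9
    return np.array([plane(s,c,9)[0,:2] for c in blue(s,WT if top else WS)])
E
python3 - <<'E'
from h import *
t=snap('top');s=snap('scene')
bt=sorted(blue(t,WT),key=lambda c:c[0]); bs=sorted(blue(s,WS),key=lambda c:-c[1])
print(bt,bs)
for a,b in zip(bt,bs): print('nut',*[np.round(v,1) for v in tri(t,a,s,b)],plane(t,a,9)[0].round(1),plane(s,b,9)[0].round(1))
for n,S,w in(('top',t,(200,105,310,190)),('scene',s,(250,230,350,335))):
    m=cv2.inRange(hsv(S),(18,120,30),(35,255,255)); r=np.zeros_like(m); x0,y0,x1,y1=w; r[y0:y1,x0:x1]=m[y0:y1,x0:x1]
    k=max(blobs(r,500,1e5),key=cv2.contourArea); q=cv2.approxPolyDP(cv2.convexHull(k),3,True)[:,0]
    print(n,q.tolist(),'z28',plane(S,q,28)[:,:2].round().tolist(),'z0',plane(S,q,0)[:,:2].round().tolist())
for nm,uv,z in(('jar',(322,140),62),('ring',(370,260),7),('comb',(292,261),18),('cup',(168,227),65),('plug',(410,135),22),('wpan',[(366,172),(439,172),(366,120),(439,120)],28)):
    print(nm,plane(t,uv,z)[:,:2].round().tolist())
def crop(S,x0,y0,x1,y1,f):
    return cv2.resize(cv2.cvtColor(S['img'][y0:y1,x0:x1],cv2.COLOR_RGB2BGR),None,fx=f,fy=f,interpolation=cv2.INTER_CUBIC)
cv2.imwrite('pics/panz.png',np.vstack([crop(t,200,100,400,230,4)]))
cv2.imwrite('pics/panz2.png',np.vstack([crop(s,230,140,430,340,3)]))
E
```

```text
[array([258.86755556, 210.54311111]), array([333.62817148, 213.23709536]), array([383.3240974 , 222.56339211])] [array([360.83606557, 252.16393443]), array([329.97701149, 194.65389527]), array([318.54783951, 160.27932099])]
nut [536.2 152.6  11.1] 0.3 [536.2 153.    9. ] [535.6 151.5   9. ]
nut [525.3  -9.5  12.1] 0.4 [525.2  -9.5   9. ] [524.3 -11.8   9. ]
nut [ 501.9 -115.9   12.3] 0.6 [ 501.7 -116.2    9. ] [ 500.8 -118.7    9. ]
top [[293, 130], [284, 180], [213, 166], [223, 118], [236, 114], [287, 123]] z28 [[707.0, 73.0], [599.0, 95.0], [634.0, 247.0], [739.0, 225.0], [747.0, 196.0], [723.0, 85.0]] z0 [[715.0, 75.0], [603.0, 98.0], [639.0, 255.0], [748.0, 232.0], [756.0, 202.0], [731.0, 88.0]]
scene [[320, 239], [340, 313], [286, 326], [274, 319], [264, 265], [271, 249]] z28 [[604.0, 95.0], [642.0, 256.0], [742.0, 234.0], [757.0, 213.0], [731.0, 101.0], [705.0, 73.0]] z0 [[596.0, 80.0], [635.0, 247.0], [739.0, 224.0], [754.0, 202.0], [728.0, 86.0], [701.0, 57.0]]
jar [[675.0, 11.0]]
ring [[422.0, -84.0]]
comb [[426.0, 83.0]]
cup [[505.0, 330.0]]
plug [[689.0, -180.0]]
wpan [[610.0, -81.0], [605.0, -237.0], [724.0, -86.0], [718.0, -243.0]]
```

View pics/panz.png

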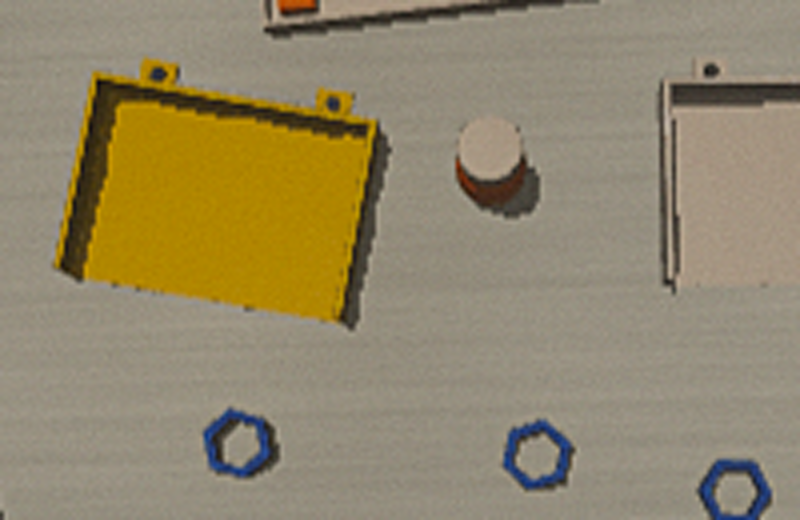

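View pics/panz2.png

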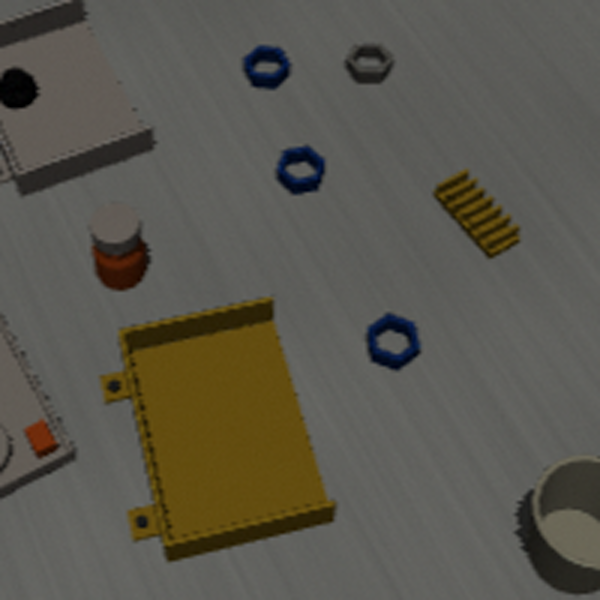

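Both views agree: the nuts sit at about z 0–14, and the pan's outer corners measure about 107 × 156 mm, as given. The pan centre is near (670,160) with yaw −0.224. Next is a helper to turn goals into tool shifts.

```bash
cat >> h.py <<'E'
C=np.array([670,160.]);YP=-0.224
def rot(a): return np.array([[np.cos(a),-np.sin(a)],[np.sin(a),np.cos(a)]])
def w2p(p): return (np.atleast_2d(p)-C)@rot(YP)
def p2w(p): return C+np.atleast_2d(p)@rot(YP).T
def legs(start,yaw,goals): # pan-frame goals (x,y) at fixed yaw -> tool shifts
    tx=np.array([np.cos(yaw),np.sin(yaw)]); ty=np.array([np.sin(yaw),-np.cos(yaw)]); p=np.array(start[:2])
    for g in goals:
        w=p2w(g)[0]; d=w-p; print(g,'world',w.round(),'tool dx %.1f dy %.1f'%(d@tx,d@ty)); p=w
def where():
    s=manip.state(); print('t',s['clock'],'pos',s['ee_pos'].round(1),'yaw %.3f'%s['ee_rot'][2],'pan',w2p(s['ee_pos'][:2]).round(1),'F',s['force'].round(1)); return s
E
python3 - <<'E'
from h import *
s=where(); print(w2p([[536,152.5],[525,-10],[501.5,-117],[675,11],[422,-84],[426,83]]).round())
# yaw for push along 31.5deg in pan frame
a=np.radians(31.5); print('turn deg',-np.degrees(np.pi+YP+a-s['ee_rot'][2]))
legs(s['ee_pos'],s['ee_rot'][2],[(-161,-57)])
d=np.array([np.cos(a),np.sin(a)]); legs(p2w((-161,-57))[0],np.pi+YP+a,[np.array([10,45])-28*d])
E
```

```text
t 0.2 pos [135.8 558.3 214. ] yaw 2.903 pan [[-609.3  269.7]] F [-1.1  0.4 -0.3]
[[-129.  -37.]
 [-104. -198.]
 [-103. -308.]
 [  38. -144.]
 [-188. -293.]
 [-221. -129.]]
turn deg -32.346056186592456
(-161, -57) world [500. 140.] tool dx -453.1 dy -320.1
[-13.8739246   30.37004019] world [663. 193.] tool dx -171.1 dy -2.4
```

Emit:
{"op": "arm_command", "data": {
  "targets": [
    [0,-37.8,-26.7,0,0],
    [0,-37.8,-26.7,0,0],
    [0,-37.8,-26.7,0,0],
    [0,-37.8,-26.7,0,0],
    [0,-37.8,-26.7,0,0],
    [0,-37.8,-26.7,0,0],
    [0,-37.8,-26.7,0,0],
    [0,-37.8,-26.7,0,0],
    [0,-37.8,-26.7,0,0],
    [0,-37.8,-26.7,0,0],
    [0,-37.8,-26.7,0,0],
    [0,-37.8,-26.7,0,0]
  ]
}}

```text
clock: 1.4
ee_pos: [501.9, 138.4, 214.6]
ee_rot: [3.141, 0.0, 2.902]
force: [0.8, 0.3, 0.2]
finger_gap: 0.006
finger_force: 0.0
```

Emit:
{"op": "arm_command", "data": {
  "targets": [
    [0,0,0,-20,-8],
    [0,0,0,-20,-8],
    [0,0,0,-20,-8],
    [0,0,0,-20,-8],
    [0,0,0,0,0],
    [0,0,0,0,0]
  ]
}}

```text
clock: 2.0
ee_pos: [500.9, 140.1, 294.1]
ee_rot: [3.142, -0.0, -2.825]
force: [-0.1, 0.2, -1.5]
finger_gap: 0.004
finger_force: 0.0
```

Run:
```python
from h import *
s=where()
legs(s['ee_pos'],s['ee_rot'][2],[(-161,-57)])
```

```text
t 2.0 pos [500.9 140.1 294.1] yaw -2.825 pan [[-160.5  -57. ]] F [-0.1  0.2 -1.5]
(-161, -57) world [500. 140.] tool dx 0.5 dy 0.3
```

Emit:
{"op": "arm_command", "data": {
  "targets": [
    [0,0,0,45,0],
    [0,0,0,45,0],
    [0,0,0,45,0],
    [0,0,0,45,0],
    [0,0,0,45,0],
    [0,0,0,35,0],
    [0,0,0,20,0],
    [0,0,0,8,0],
    [0,0,0,0,0]
  ]
}}

```text
clock: 2.9
ee_pos: [499.1, 140.0, 4.8]
ee_rot: [3.141, -0.004, -2.823]
force: [0.1, 0.6, 0.5]
finger_gap: 0.001
finger_force: 0.0
```

Emit:
{"op": "arm_command", "data": {
  "targets": [
    [0,-6,0,0,0],
    [0,-8,0,0,0],
    [0,-8,0,0,0],
    [0,-10,0,0,0],
    [0,-12,0,0,0],
    [0,-12,0,0,0],
    [0,-12,0,0,0],
    [0,-12,0,0,0],
    [0,-12,0,0,0]
  ]
}}

```text
clock: 3.8
ee_pos: [589.7, 169.4, 7.0]
ee_rot: [-3.141, 0.001, -2.822]
force: [0.4, 0.1, -1.5]
finger_gap: 0.006
finger_force: 0.1
```

Run:
```python
from h import *
s=where()
print(w2p(nuts(snap('top'))).round(),w2p(nuts(snap('scene','s2.png'),False)).round())
```

```text
t 3.8 pos [589.7 169.4   7. ] yaw -2.822 pan [[-80.4  -8.7]] F [ 0.4  0.1 -1.5]
[[-103. -307.]
 [-103. -198.]] [[-51.   1.]]
```

View pics/s2.png

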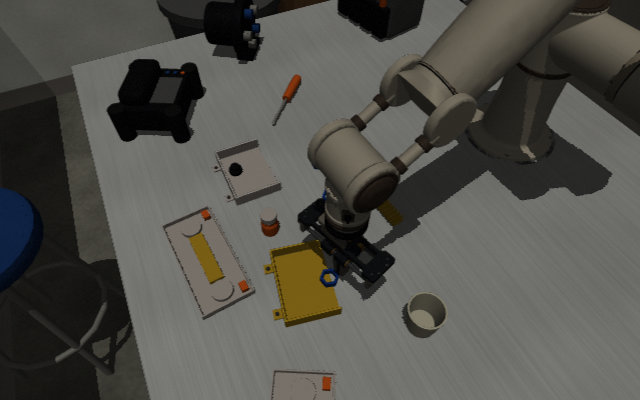

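The scene view shows nut 1 at (329,277), ahead of the fingers at the pan mouth and about 7 mm to one side of the centre line. I continue the push with a small sideways correction.

Emit:
{"op": "arm_command", "data": {
  "targets": [
    [0,-10,-1,0,0],
    [0,-10,-1,0,0],
    [0,-10,-1,0,0],
    [0,-10,-1,0,0],
    [0,-10,-1,0,0],
    [0,-10,-1,0,0],
    [0,-10,0,0,0],
    [0,-6,0,0,0],
    [0,-3,0,0,0],
    [0,0,0,0,0]
  ]
}}

```text
clock: 4.9
ee_pos: [665.2, 188.1, 6.6]
ee_rot: [-3.142, -0.0, -2.822]
force: [-0.3, -1.3, -0.3]
finger_gap: 0.004
finger_force: 0.0
```

Run:
```python
from h import *
s=where()
print(w2p(nuts(snap('top'))).round(),w2p(nuts(snap('scene'),False)).round())
```

```text
t 4.9 pos [665.2 188.1   6.6] yaw -2.822 pan [[-10.9  26.4]] F [-0.3 -1.3 -0.3]
[[-103. -307.]
 [-103. -198.]] [[17. 35.]]
```

Emit:
{"op": "arm_command", "data": {
  "targets": [
    [0,8,0,0,0],
    [0,15,0,0,0],
    [0,10,0,-15,0],
    [0,0,0,-35,0],
    [0,0,0,-30,0]
  ]
}}

```text
clock: 5.5
ee_pos: [632.4, 177.4, 87.2]
ee_rot: [3.141, -0.002, -2.822]
force: [0.7, -0.5, -0.0]
finger_gap: 0.004
finger_force: 0.0
```

Emit:
{"op": "arm_command", "data": {
  "targets": [
    [0,0,0,0,8.5],
    [0,0,0,0,8.5],
    [0,0,0,0,8.5],
    [0,0,0,0,8.5],
    [0,0,0,0,8.5],
    [0,0,0,0,8.5],
    [0,0,0,0,8.5],
    [0,0,0,0,8.5],
    [0,0,0,0,8.5],
    [0,0,0,0,8.5],
    [0,0,0,0,8.5],
    [0,0,0,0,8.5]
  ]
}}

```text
clock: 6.7
ee_pos: [633.0, 177.5, 86.5]
ee_rot: [-3.141, 0.0, 1.675]
force: [0.1, -0.9, -0.1]
finger_gap: 0.003
finger_force: 0.0
```

Emit:
{"op": "arm_command", "data": {
  "targets": [
    [0,0,0,0,8.5],
    [0,0,0,0,8.5],
    [0,0,0,0,2.1],
    [0,0,0,0,0]
  ]
}}

```text
clock: 7.1
ee_pos: [633.1, 177.6, 86.5]
ee_rot: [-3.141, 0.0, 1.348]
force: [0.2, -0.6, 0.4]
finger_gap: 0.006
finger_force: 0.0
```

Run:
```python
from h import *
s=where()
legs(s['ee_pos'],s['ee_rot'][2],[(-104,-238),(-101,-40)])
```

```text
t 7.1 pos [633.1 177.6  86.5] yaw 1.348 pan [[-39.9   8.9]] F [ 0.2 -0.6  0.4]
(-104, -238) world [516. -49.] tool dx -246.9 dy -64.3
(-101, -40) world [563. 143.] tool dx 198.0 dy 3.2
```

Emit:
{"op": "arm_command", "data": {
  "targets": [
    [0,-41.2,-10.7,0,0],
    [0,-41.2,-10.7,0,0],
    [0,-41.2,-10.7,0,0],
    [0,-41.2,-10.7,0,0],
    [0,-41.2,-10.7,0,0],
    [0,-41.2,-10.7,0,0],
    [0,0,0,0,0],
    [0,0,0,35,0],
    [0,0,0,30,0],
    [0,0,0,12,0],
    [0,0,0,3,0],
    [0,0,0,0,0]
  ]
}}

```text
clock: 8.3
ee_pos: [517.0, -48.9, 7.1]
ee_rot: [3.141, -0.0, 1.349]
force: [-0.1, 0.0, -0.1]
finger_gap: 0.007
finger_force: 0.0
```

Emit:
{"op": "arm_command", "data": {
  "targets": [
    [0,6,0,0,0],
    [0,8,0,0,0],
    [0,8,0,0,0],
    [0,10,0,0,0],
    [0,12,0,0,0],
    [0,12,0,0,0],
    [0,12,0,0,0],
    [0,12,0,0,0],
    [0,12,0,0,0]
  ]
}}

```text
clock: 9.2
ee_pos: [537.1, 41.7, 6.6]
ee_rot: [-3.142, 0.0, 1.348]
force: [0.7, -0.9, 0.3]
finger_gap: 0.003
finger_force: 0.1
```

Run:
```python
from h import *
s=where()
print(w2p(nuts(snap('top'))).round(),w2p(nuts(snap('scene','s3.png'),False)).round())
```

```text
t 9.2 pos [537.1  41.7   6.6] yaw 1.348 pan [[-103.3 -144.9]] F [ 0.7 -0.9  0.3]
[[-103. -307.]
 [  17.   36.]] [[  17.   35.]
 [-105. -117.]]
```

View pics/s3.png

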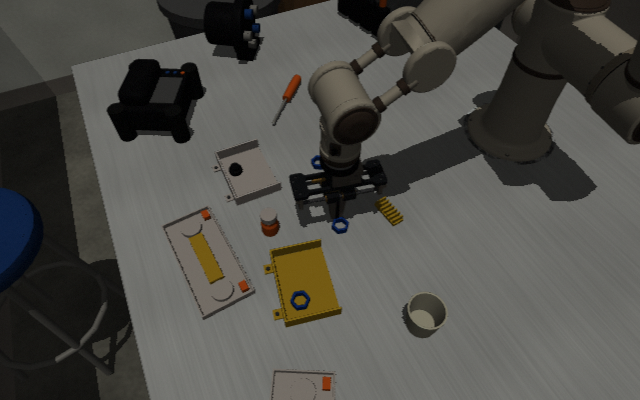

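Nut 1 lies in the pan at (300,300) and nut 2 is centred ahead of the fingers at (340,226). I keep pushing sideways.

Emit:
{"op": "arm_command", "data": {
  "targets": [
    [0,8,0,0,0],
    [0,11,0,0,0],
    [0,11,0,0,0],
    [0,11,0,0,0],
    [0,11,0,0,0],
    [0,11,0,0,0],
    [0,11,0,0,0],
    [0,11,0,0,0],
    [0,10,0,0,0],
    [0,6,0,0,0],
    [0,3,0,0,0],
    [0,0,0,0,0]
  ]
}}

```text
clock: 10.5
ee_pos: [560.0, 142.3, 6.6]
ee_rot: [-3.142, 0.0, 1.348]
force: [-0.4, -0.9, 0.7]
finger_gap: 0.005
finger_force: 0.0
```

Emit:
{"op": "arm_command", "data": {
  "targets": [
    [0,-10,0,0,0],
    [0,-15,0,0,0],
    [0,-5,0,-20,0],
    [0,0,0,-30,8.5],
    [0,0,0,0,8.5],
    [0,0,0,0,8.5],
    [0,0,0,0,8.5],
    [0,0,0,0,8.5],
    [0,0,0,0,8.5],
    [0,0,0,0,8.5],
    [0,0,0,0,8.5],
    [0,0,0,0,8.5]
  ]
}}

```text
clock: 11.7
ee_pos: [552.9, 111.1, 56.5]
ee_rot: [3.141, 0.0, 0.005]
force: [0.2, -0.3, 0.0]
finger_gap: 0.005
finger_force: 0.0
```

Emit:
{"op": "arm_command", "data": {
  "targets": [
    [0,0,0,0,8.5],
    [0,0,0,0,5],
    [0,0,0,0,0]
  ]
}}

```text
clock: 12.0
ee_pos: [552.9, 111.3, 56.5]
ee_rot: [3.141, 0.0, -0.225]
force: [0.0, 0.3, 0.1]
finger_gap: 0.004
finger_force: 0.0
```

Run:
```python
from h import *
s=where()
print(w2p(nuts(snap('top'))).round(),w2p(nuts(snap('scene'),False)).round())
legs(s['ee_pos'],s['ee_rot'][2],[(-145,-12),(-8,-12)])
```

```text
t 12.0 pos [552.9 111.3  56.5] yaw -0.225 pan [[-103.3  -73.5]] F [0.  0.3 0.1]
[[-103. -307.]
 [  17.   36.]] [[17. 35.]]
(-145, -12) world [526. 181.] tool dx -41.7 dy -61.4
(-8, -12) world [660. 150.] tool dx 137.0 dy -0.1
```

Emit:
{"op": "arm_command", "data": {
  "targets": [
    [0,-20,-30,0,0],
    [0,-21.7,-31.4,0,0],
    [0,0,0,0,0]
  ]
}}

```text
clock: 12.4
ee_pos: [524.2, 184.5, 56.3]
ee_rot: [-3.141, 0.002, -0.218]
force: [0.1, -0.8, 0.6]
finger_gap: 0.01
finger_force: 0.0
```

Run:
```python
from h import *
s=where()
print(w2p(nuts(snap('top'))).round(),w2p(nuts(snap('scene'),False)).round())
```

```text
t 12.4 pos [524.2 184.5  56.3] yaw -0.218 pan [[-147.6   -8.5]] F [ 0.1 -0.8  0.6]
[[-103. -307.]
 [  17.   36.]] [[  17.   35.]
 [-106.  -16.]
 [-103. -309.]]
```

Emit:
{"op": "arm_command", "data": {
  "targets": [
    [0,-2,4,0,0],
    [0,0,0,25,0],
    [0,0,0,18,0],
    [0,0,0,7,0],
    [0,0,0,0,0]
  ]
}}

```text
clock: 13.0
ee_pos: [522.7, 177.3, 5.6]
ee_rot: [3.141, 0.002, -0.224]
force: [-0.7, -0.5, 0.0]
finger_gap: 0.004
finger_force: 0.0
```

Emit:
{"op": "arm_command", "data": {
  "targets": [
    [0,8,0,0,0],
    [0,10,0,0,0],
    [0,11,0,0,0],
    [0,12,0,0,0],
    [0,12,0,0,0],
    [0,12,0,0,0],
    [0,12,0,0,0],
    [0,12,0,0,0],
    [0,12,0,0,0],
    [0,0,0,0,0]
  ]
}}

```text
clock: 14.0
ee_pos: [624.5, 155.3, 7.6]
ee_rot: [-3.141, -0.003, -0.224]
force: [0.2, -0.1, -0.2]
finger_gap: 0.004
finger_force: 0.0
```

Run:
```python
from h import *
s=where()
print(w2p(nuts(snap('top'))).round(),w2p(nuts(snap('scene'),False)).round())
```

```text
t 14.0 pos [624.5 155.3   7.6] yaw -0.224 pan [[-43.3 -14.7]] F [ 0.2 -0.1 -0.2]
[[-103. -307.]] [[ 17.  35.]
 [ -8. -16.]]
```

Emit:
{"op": "arm_command", "data": {
  "targets": [
    [0,8,0,0,0],
    [0,8,0,0,0],
    [0,8,0,0,0],
    [0,7,0,0,0],
    [0,4,0,0,0],
    [0,0,0,0,0]
  ]
}}

```text
clock: 14.7
ee_pos: [656.7, 148.1, 6.6]
ee_rot: [-3.141, -0.0, -0.223]
force: [-1.1, -0.3, 0.9]
finger_gap: 0.004
finger_force: 0.0
```

Emit:
{"op": "arm_command", "data": {
  "targets": [
    [0,-8,0,0,0],
    [0,-20,0,0,0],
    [0,-20,0,-10,0],
    [0,-10,0,-35,0],
    [0,0,0,-35,-8],
    [0,0,0,0,-8],
    [0,0,0,0,-8],
    [0,0,0,0,-8],
    [0,0,0,0,-8],
    [0,0,0,0,-8],
    [0,0,0,0,-8],
    [0,0,0,0,-8]
  ]
}}

```text
clock: 15.9
ee_pos: [598.4, 161.4, 86.4]
ee_rot: [-3.141, 0.001, 0.9]
force: [1.4, 0.4, -0.5]
finger_gap: 0.007
finger_force: 0.0
```

Emit:
{"op": "arm_command", "data": {
  "targets": [
    [0,0,0,0,-8],
    [0,0,0,0,-8],
    [0,0,0,0,-8],
    [0,0,0,0,-2],
    [0,0,0,0,0]
  ]
}}

```text
clock: 16.4
ee_pos: [598.5, 161.4, 86.4]
ee_rot: [-3.141, 0.0, 1.348]
force: [0.0, -0.0, -0.5]
finger_gap: 0.007
finger_force: 0.0
```

Run:
```python
from h import *
s=where()
print(w2p(nuts(snap('top'))).round(),w2p(nuts(snap('scene'),False)).round())
legs(s['ee_pos'],s['ee_rot'][2],[(-104,-348),(-104,-73)])
```

```text
t 16.4 pos [598.5 161.4  86.4] yaw 1.348 pan [[-70.1 -14.5]] F [ 0.  -0.  -0.5]
[[-103. -307.]] [[ 17.  35.]
 [ 21. -17.]]
(-104, -348) world [ 491. -156.] tool dx -333.5 dy -34.4
(-104, -73) world [552. 112.] tool dx 275.0 dy 0.3
```

Emit:
{"op": "arm_command", "data": {
  "targets": [
    [0,-42,-4.3,0,0],
    [0,-42,-4.3,0,0],
    [0,-42,-4.3,0,0],
    [0,-42,-4.3,0,0],
    [0,-42,-4.3,0,0],
    [0,-42,-4.3,0,0],
    [0,-42,-4.3,0,0],
    [0,-40,-4.3,0,0],
    [0,0,0,0,0]
  ]
}}

```text
clock: 17.4
ee_pos: [490.9, -160.8, 87.0]
ee_rot: [3.141, 0.002, 1.342]
force: [-0.6, 0.6, 0.1]
finger_gap: 0.002
finger_force: 0.0
```

Emit:
{"op": "arm_command", "data": {
  "targets": [
    [0,0,0,35,0],
    [0,0,0,30,0],
    [0,0,0,12,0],
    [0,0,0,3,0],
    [0,0,0,0,0]
  ]
}}

```text
clock: 17.9
ee_pos: [492.5, -156.7, 7.1]
ee_rot: [3.141, 0.0, 1.348]
force: [-0.3, 0.7, 0.0]
finger_gap: 0.006
finger_force: 0.0
```

Emit:
{"op": "arm_command", "data": {
  "targets": [
    [0,6,0,0,0],
    [0,8,0,0,0],
    [0,8,0,0,0],
    [0,10,0,0,0],
    [0,12,0,0,0],
    [0,12,0,0,0],
    [0,12,0,0,0],
    [0,12,0,0,0],
    [0,12,0,0,0],
    [0,12,0,0,0],
    [0,12,0,0,0]
  ]
}}

```text
clock: 19.0
ee_pos: [517.8, -42.8, 6.6]
ee_rot: [-3.141, -0.0, 1.348]
force: [0.2, 0.4, 0.8]
finger_gap: 0.002
finger_force: 0.1
```

Run:
```python
from h import *
s=where()
print(w2p(nuts(snap('top'))).round(),w2p(nuts(snap('scene'),False)).round())
```

```text
t 19.0 pos [517.8 -42.8   6.6] yaw 1.348 pan [[-103.3 -231.5]] F [0.2 0.4 0.8]
[[ 22. -16.]
 [ 17.  36.]] [[  17.   35.]
 [  21.  -17.]
 [-112. -205.]]
```

Emit:
{"op": "arm_command", "data": {
  "targets": [
    [0,8,-1.5,0,0],
    [0,9,-1.5,0,0],
    [0,9,-1.5,0,0],
    [0,9,-1.5,0,0],
    [0,9,-1,0,0],
    [0,9,0,0,0],
    [0,9,0,0,0],
    [0,9,0,0,0]
  ]
}}

```text
clock: 19.9
ee_pos: [526.7, 27.7, 6.6]
ee_rot: [3.142, -0.0, 1.348]
force: [-0.5, -0.1, 0.2]
finger_gap: 0.004
finger_force: 0.1
```

Run:
```python
from h import *
s=where()
print(w2p(nuts(snap('top'))).round(),w2p(nuts(snap('scene','s4.png'),False)).round())
```

```text
t 19.9 pos [526.7  27.7   6.6] yaw 1.348 pan [[-110.3 -160.8]] F [-0.5 -0.1  0.2]
[[ 22. -16.]
 [ 17.  36.]] [[  17.   35.]
 [  21.  -17.]
 [-119. -135.]]
```

View pics/s4.png

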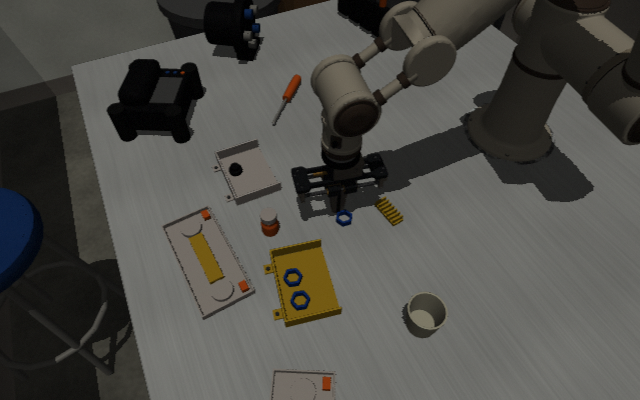

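Nuts 1 and 2 lie flat in the pan at (300,300) and (293,277). Nut 3 is at (344,218), in steady contact and about 9 mm off the finger centre.

Emit:
{"op": "arm_command", "data": {
  "targets": [
    [0,8,0,0,0],
    [0,9,0,0,0],
    [0,9,0,0,0],
    [0,9,0,0,0],
    [0,9,0,0,0],
    [0,9,0,0,0],
    [0,9,0,0,0],
    [0,9,0,0,0],
    [0,8,0,0,0],
    [0,6,0,0,0],
    [0,3,0,0,0],
    [0,0,0,0,0]
  ]
}}

```text
clock: 21.2
ee_pos: [546.1, 113.1, 6.6]
ee_rot: [3.142, 0.0, 1.348]
force: [0.2, 0.5, -0.6]
finger_gap: -0.002
finger_force: 0.0
```

Emit:
{"op": "arm_command", "data": {
  "targets": [
    [0,-10,0,0,0],
    [0,-15,0,0,0],
    [0,-5,0,-20,0],
    [0,0,0,-30,8.5],
    [0,0,0,0,8.5],
    [0,0,0,0,8.5],
    [0,0,0,0,8.5],
    [0,0,0,0,8.5],
    [0,0,0,0,8.5],
    [0,0,0,0,8.5],
    [0,0,0,0,8.5],
    [0,0,0,0,8.5]
  ]
}}

```text
clock: 22.4
ee_pos: [539.0, 82.0, 56.5]
ee_rot: [3.141, 0.0, 0.005]
force: [0.6, -0.2, -0.7]
finger_gap: 0.004
finger_force: 0.0
```

Emit:
{"op": "arm_command", "data": {
  "targets": [
    [0,-20,-30,0,8.5],
    [0,-25,-30,0,5],
    [0,0,0,0,0],
    [0,0,0,0,0]
  ]
}}

```text
clock: 22.8
ee_pos: [498.0, 145.6, 56.6]
ee_rot: [3.141, -0.0, -0.222]
force: [-0.1, -0.2, 0.7]
finger_gap: 0.004
finger_force: 0.0
```

Run:
```python
from h import *
s=where()
print(w2p(nuts(snap('top'))).round(),w2p(nuts(snap('scene'),False)).round())
```

```text
t 22.8 pos [498.  145.6  56.6] yaw -0.222 pan [[-164.5  -52.3]] F [-0.1 -0.2  0.7]
[[ 22. -16.]
 [ 17.  36.]] [[  17.   35.]
 [  21.  -17.]
 [-119.  -48.]]
```

Emit:
{"op": "arm_command", "data": {
  "targets": [
    [0,0,-3,0,0],
    [0,0,0,25,0],
    [0,0,0,18,0],
    [0,0,0,7,0],
    [0,0,0,0,0]
  ]
}}

```text
clock: 23.4
ee_pos: [498.4, 148.8, 5.7]
ee_rot: [3.141, 0.002, -0.224]
force: [-0.4, 0.9, 0.4]
finger_gap: 0.007
finger_force: 0.0
```

Emit:
{"op": "arm_command", "data": {
  "targets": [
    [0,8,0,0,0],
    [0,8,0,0,0],
    [0,9,0,0,0],
    [0,10,-0.7,0,0],
    [0,10,-0.7,0,0],
    [0,10,-0.7,0,0],
    [0,10,-0.7,0,0],
    [0,10,-0.7,0,0],
    [0,10,-0.7,0,0],
    [0,8,0,0,0],
    [0,4,0,0,0],
    [0,0,0,0,0]
  ]
}}

```text
clock: 24.6
ee_pos: [595.0, 131.7, 6.6]
ee_rot: [-3.142, -0.0, -0.223]
force: [1.2, 0.1, -0.3]
finger_gap: 0.001
finger_force: 0.0
```

Run:
```python
from h import *
s=where()
print(w2p(nuts(snap('top'))).round(),w2p(nuts(snap('scene','s5.png'),False)).round())
```

```text
t 24.6 pos [595.  131.7   6.6] yaw -0.223 pan [[-66.8 -44.2]] F [ 1.2  0.1 -0.3]Traceback (most recent call last):
  File "<stdin>", line 3, in <module>
  File "h.py", line 34, in w2p
    def w2p(p): return (np.atleast_2d(p)-C)@rot(YP)
                        ~~~~~~~~~~~~~~~~^~
ValueError: operands could not be broadcast together with shapes (1,0) (2,)
```

The top view is fully blocked by the arm, so I'll use the scene view only.

Run:
```python
from h import *
print(w2p(nuts(snap('scene'),False)).round())
```

```text
[[ 17.  35.]
 [ 21. -17.]
 [-35. -34.]]
```

Emit:
{"op": "arm_command", "data": {
  "targets": [
    [0,7,0.5,0,0],
    [0,8,0.5,0,0],
    [0,6,0.5,0,0],
    [0,3,0,0,0],
    [0,0,0,0,0]
  ]
}}

```text
clock: 25.2
ee_pos: [618.2, 124.9, 6.7]
ee_rot: [-3.142, -0.0, -0.223]
force: [-0.4, 0.5, -0.7]
finger_gap: 0.005
finger_force: 0.0
```

Emit:
{"op": "arm_command", "data": {
  "targets": [
    [0,-8,0,0,0],
    [0,-20,0,0,0],
    [0,-20,0,-10,0],
    [0,-20,0,-35,0],
    [0,0,0,-45,0],
    [0,0,0,-45,0],
    [0,-40,0,-20,0],
    [0,-40,0,0,0],
    [0,-40,0,0,0],
    [0,-30,0,0,0],
    [0,0,0,0,0],
    [0,0,0,0,0]
  ]
}}

```text
clock: 26.4
ee_pos: [404.7, 173.6, 161.7]
ee_rot: [-3.141, -0.001, -0.222]
force: [0.3, 0.0, -0.2]
finger_gap: 0.003
finger_force: 0.0
```

Run:
```python
from h import *
s=where()
t=snap('top','t6.png'); c=snap('scene','s6.png')
print([w2p(n).round(1) for n in (nuts(t),nuts(c,False)) if len(n)])
a,b=[cv2.imread('pics/'+f) for f in('t6.png','s6.png')]
cv2.imwrite('pics/both.png',np.hstack([cv2.resize(a[90:290,190:390],(400,400)),cv2.resize(b[140:340,240:440],(400,400))]))
```

```text
t 26.4 pos [404.7 173.6 161.7] yaw -0.222 pan [[-261.7  -45.7]] F [ 0.3  0.  -0.2]
[array([[-14.4, -34.4],
       [ 21.6, -15.6],
       [ 17.3,  35.8]]), array([[ 17.2,  34.7],
       [ 21.4, -17.1],
       [-14.3, -35.4]])]
```

View pics/both.png

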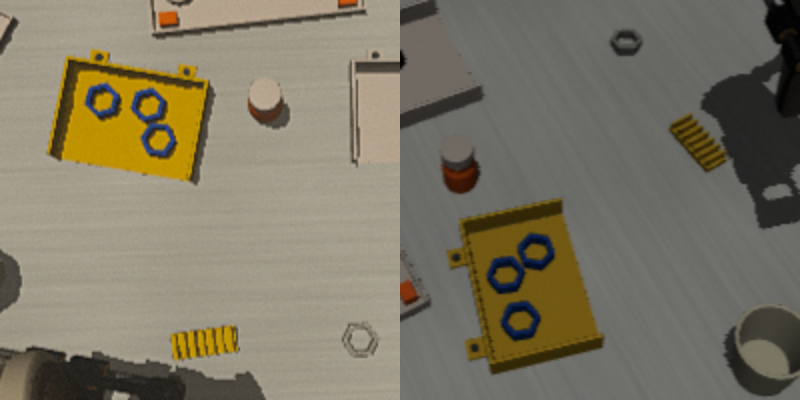

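Both views show all three nuts flat inside the pan (left crop: (103,101), (149,106), (158,140)). The frontmost clears the mouth by about 20 mm. The jar, comb and ring haven't moved and the arm is clear, so I'm handing in.

```bash
python3 -c "
from workcell import manip; print(manip.hand_in())"
```

```text
the job is handed in; nothing more can be done
None
```

All three blue nuts were swept with closed fingers into the yellow pan and lie flat inside its mouth, the other bench items were left alone, and the job was handed in at about 26.5 s; the hand-in gave no verdict.

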